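# Gauge the mixer hub's bushing

## Task

Take the telescoping bore gauge from its stand and push it fully home in the brass bushing of the machine hub, so that its collar trips and the plungers spring out against the bore; with the gauge left there, push its top cap down firmly to lock the plungers. Then draw the gauge straight out and put it back in its stand, upright and fully down, with the plungers still locked at the bore's size. Never force it, and leave the other things alone.

Things in the scene. Friction and masses are not known exactly. Their poses are not given: they have to be found in the camera images.
- gauge_grip (a point): Middle of the bore gauge's dark round handle, 30 mm in diameter, from 27 mm below to 25 mm above this point; z up along the gauge, x along its plungers. The steel tool stands upright in its stand, 0.25 to 0.45 kg. Under the handle: a 36 mm shoulder, then the trip collar (54 mm wide, underside 46 mm below this point, 40 mm once tripped), then the guide, 38 mm wide
- gauge_nose (a point): Centre of the flat bottom of the gauge's guide, 90 mm below gauge_grip on the gauge's axis; same axes. The guide is 38 mm in diameter, tapered to 30 mm over its last 6 mm; two round plungers come out of it sideways
- plunger_a_tip (a point): Outermost point of one of two opposed plungers, 10 mm in diameter, 16 mm above the gauge's bottom. Tips are 35 mm apart while latched in, 50 mm when free and fully out, about 40 mm in the bore. Each spring pushes with about 1.3 N
- plunger_b_tip (a point): Outermost point of the opposite plunger
- trip (a joint): How far (m) the trip collar has been pushed up the gauge: 0 latched, as at the start, 0.006 against the shoulder. Takes about 8 N and stays where left; the plungers are let go once it has risen 4 mm. The collar lands on the bushing's face, so pushing the gauge down by its handle trips it
- lock (a joint): How far (m) the top cap is pushed down: 0 free, as at the start, 0.007 the stop. It slides stiffly (7 N), meets the brake at 3 mm, then stiffens by 12 N per mm. Pushed with 14 to 20 N it stays down and holds the plungers where they are; push harder than 25 N is needless
- cap_top (a point): Centre of the top of the gauge's cap, a disc 22 mm in diameter and 10 mm high on top of the handle, 35 mm above gauge_grip while it is up
- bore_mouth (a point): Centre of the mouth of the brass bushing in the machine hub, a round aluminium casting 90 mm across on a 130 mm square base bolted to the bench. The bore is vertical, 40 mm in diameter, 72 mm deep; its mouth has a 3 mm 45 degree chamfer; the flat brass face, 60 mm across, lies at this point's height
- stand_mouth (a point): Centre of the mouth of the stand's hole, level with the top of the 90 x 90 x 60 mm grey block fixed to the bench. The hole is 46 mm in diameter, 56 mm deep, with a 4 mm chamfer; the gauge hangs in it by its collar, which rests on the block's top
There are look-alikes about, which are no part of the job. What is shaped like the part that bears stand_mouth but blue is not meant.

How it is judged:
By the outcome, as a careful person would: the job done as asked, in the order asked, and still so for the second after the job is handed in, with the robot touching nothing.
It also fails if it takes over 67 s, if anything falls off the work surface, if the arm or the gripper's body presses on something with over 40 N, if the wrist force passes 120 N, or if a joint passes its speed limit or range.

## Robot

A 6-joint arm with a two-finger parallel gripper is mounted at the origin on the work surface. World frame = base frame: x ahead of the robot, y to its left, z up, the work surface at z = 0. Lengths are in m, angles in rad, forces in N, time in s.
With the tool pointing down it reaches from about 0.3 to 0.875 m from the base axis. Payload 6.4 kg.
Tool frame: the origin (TCP) lies between the finger pads; the fingertips stand ahead of it and the grasp point (between the pads) is the TCP (arm.finger_overhang is the z of the fingertips in the tool frame, in m); z points along the fingers, y is the direction in which the jaws open and shut (so a half turn about z gives the same grasp; the last joint's range is limited). The gripper opens to 85 mm and grips with 20 to 120 N. Pads are 22 mm wide; open, the fingers measure 114 mm over their backs; the gripper's body (76 mm by 85 mm) begins 54 mm behind the grasp point. The pads swing forward as they close: fully open they stand 13 mm farther back than shut.
Start: joints at [1.128, 0.181, 1.607, -0, 1.354, -0.206], TCP at [0.135, 0.559, 0.25] pointing down, gripper open.
Joint ranges: [-2.99, 2.99], [-0.89, 2.07], [0.3, 2.58], [-1.14, 4.28], [0, 2.63], [-3.12, 3.12]. Speed limits (rad/s): [2.57, 2.57, 3.01, 3.14, 3.14, 3.14].

## Interface

Orientations are given as a unit quaternion [w, x, y, z].
In Python, from bench import arm gives the robot as it stands.
- The arm moves only by the tool arm_command, never from a script. Its argument "moves" is text: rows parted by semicolons, each of 7 numbers parted by spaces: the shift along the world's x, y, z in cm, then the turn, a rotation vector about the world's x, y, z in degrees, then the closure, from 0 (fully open) to 1 (shut). In form: x y z ax ay az jaw; .... A call has 1 to 5 rows; each row shifts and turns the pose as measured when the row begins; what a row does not reach is not made up. A row lasts 1/12 s, in which the tool goes at most 41.7 mm and 7.16 degrees, less where a joint would pass 70% of its speed; a pose out of reach is approached as far as the arm can. A call is refused whole if a number of a shift passes 4.17 or a number of a turn 7.16, either way. A call with a gripper value outside its range is refused whole. The fingers move at their own pace and stop on an object; "force" is the grip in N (left out, the last holds). Time passes only in rows, so rows that do not move let the fingers close. It gives the time, the measured TCP pose, the force and the opening at its end, in the units of the state.
- arm.observe(): the state, without advancing time (a new reading comes with each control period).
- arm.get_image(name): name is "side" or "top"; returns a dict with "frame" (420x560x3 uint8, red, green, blue), "z_map" (420x560 float32, m along the optical axis (not along the pixel's ray), 0 where there is no reading), "mtx" (3x3 intrinsics, pixels), "D" ([k1, k2, p1, p2, k3] as OpenCV has them; the pictures are not rectified), "view" (4x4, takes a point from world to camera coordinates). Camera axes: x right, y up, looking along -z (the intrinsics and any distortion apply to the point x, -y, -z); pixel columns grow to the right and rows downward; lengths in m; the calibration is good to about 2 mm. A picture is of the moment at which its call begins.
- arm.finish_job(): hands the job in, once; it reports no verdict.
The state is a dict: "time_s": time; "joints": joint angles; "dq": joint speeds; "joint_efforts": joint torques, N m; "tool_pos": TCP position; "eef_rot": TCP orientation; "ft_force": force on the tool from outside, world axes, zero at the start; "ft_torque": the same for the moment, N m; "finger_gap": finger opening in m.
Only numpy, scipy, OpenCV 4.12 (cv2) and the standard library are available. Lean on these libraries where they do the work, as an engineer would, in place of code of your own. Each camera call takes 0.05 s, during which the arm holds its last target. There are 200 camera calls.

## Working session

There is one attempt and no reset: what is moved stays moved. The work goes in short steps, Python scripts to look and compute and a tool call to move; the robot and the scene stay as the last step left them, time stands still between calls to the robot, and variables do not carry over. Pictures are saved under pics/ and viewed, about 8 in all and at most 12, crops included, and the job is handed in when it is done.

Besides the shell and the picture viewer there is one more tool, called as a command line: name --argument value ..., lists and objects as JSON in quotes. arm_command: Moves the arm, as the interface text tells. Its arguments: {"type":"object","properties":{"moves":{"type":"string"},"force":{"type":"number"}},"required":["moves"]}

```bash
mkdir -p pics
cat > h.py <<'E'
import numpy as np, cv2
from bench import arm
def look(n):
    return arm.get_image(n)
def cloud(im):
    "world xyz per pixel from depth"
    h,w=im["z_map"].shape
    u,v=np.meshgrid(np.arange(w),np.arange(h))
    p=cv2.undistortPoints(np.stack([u,v],-1).reshape(-1,1,2).astype(float),np.array(im["mtx"]),np.array(im["D"])).reshape(h,w,2)
    z=im["z_map"].astype(float)
    c=np.stack([p[...,0]*z,-p[...,1]*z,-z,np.ones_like(z)],-1)
    W=c@np.linalg.inv(np.array(im["view"])).T
    W=W[...,:3]; W[z<=0]=np.nan
    return W
def ray(im,uv,zpl):
    p=cv2.undistortPoints(np.array(uv,float).reshape(-1,1,2),np.array(im["mtx"]),np.array(im["D"])).reshape(-1,2)
    M=np.linalg.inv(np.array(im["view"]))
    d=np.c_[p[:,0],-p[:,1],-np.ones(len(p))]@M[:3,:3].T; o=M[:3,3]
    return o+d*((zpl-o[2])/d[:,2])[:,None]
def proj(im,X):
    X=np.atleast_2d(X); c=np.c_[X,np.ones(len(X))]@np.array(im["view"]).T
    q=np.c_[c[:,0],-c[:,1],-c[:,2]]
    return cv2.projectPoints(q,np.zeros(3),np.zeros(3),np.array(im["mtx"]),np.array(im["D"]))[0].reshape(-1,2)
E
python3 - <<'E'
from h import *
ims=[look(n) for n in("side","top")]
for n,im in zip(("side","top"),ims):
    cv2.imwrite(f"pics/{n}0.png",im["frame"][...,::-1]); print(n,np.linalg.inv(im["view"])[:3,3].round(3), (-np.linalg.inv(im["view"])[:3,2]).round(2))
    np.savez(f"{n}0.npz",**im)
s=arm.observe(); print({k:np.round(v,3) for k,v in s.items()}, arm.finger_overhang)
E
```

```text
side [0.246 0.665 0.718] [ 0.24 -0.73 -0.64]
top [0.423 0.026 0.985] [ 0.05 -0.02 -1.  ]
{'time_s': np.float64(0.1), 'joints': array([ 1.128,  0.181,  1.608,  0.   ,  1.354, -0.206]), 'dq': array([ 0.   , -0.003, -0.003, -0.   ,  0.001,  0.001]), 'joint_efforts': array([ 1.0000e-03, -4.4587e+01, -3.5225e+01, -0.0000e+00,  4.0000e-03,
       -0.0000e+00]), 'tool_pos': array([0.135, 0.559, 0.249]), 'eef_rot': array([-0.   ,  0.118,  0.993, -0.001]), 'ft_force': array([ 0.944,  0.201, -0.376]), 'ft_torque': array([ 0.014, -0.004, -0.04 ]), 'finger_gap': np.float64(0.086)} 0.019
```

View pics/side0.png

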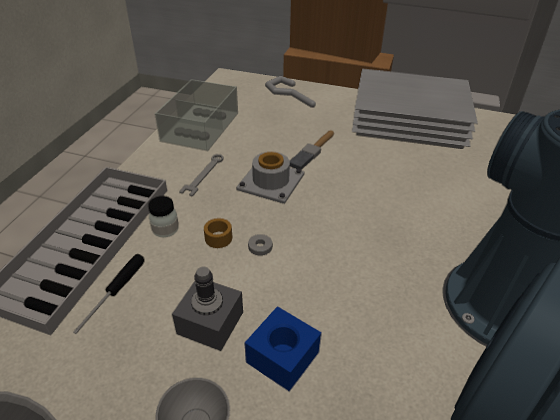

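View pics/top0.png

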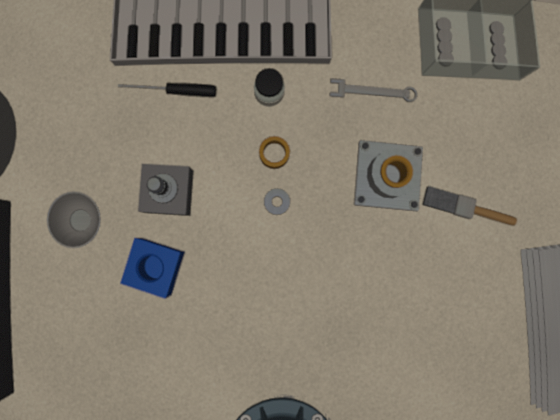

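Side view: the gauge stands in the grey block at (207,305). The blue block at (283,347) is a look-alike for the stand. The hub with the brass bushing is at (270,170); the loose brass ring at (218,233) and the washer at (260,244) are look-alikes for the bore. In the top view the gauge is at (162,186) and the bushing at (397,171). I'll measure these from depth and check the choice in one crop.

Run:
```python
from h import *
for n,boxes in (("top",dict(g=(130,155,205,225),h=(345,130,430,215))),("side",dict(g=(165,260,250,350),h=(230,145,310,205)))):
    im=dict(np.load(f"{n}0.npz")); W=cloud(im)
    for k,(a,b,c,d) in boxes.items():
        P=W[b:d,a:c].reshape(-1,3); F=im["frame"][b:d,a:c].reshape(-1,3); P_ok=np.isfinite(P[:,2])
        hz=np.histogram(P[P_ok,2],bins=np.arange(-.005,.2,.005)); print(n,k,[(round(e,3),int(x)) for e,x in zip(hz[1],hz[0]) if x>8])
        def fit(m,t):
            u=P[m&P_ok][:,:2].astype(np.float32)
            if len(u)<5: print(t,len(u));return
            (cx,cy),r=cv2.minEnclosingCircle(u); rr=cv2.minAreaRect(u); print(' ',t,len(u),'circ',round(cx,4),round(cy,4),round(r,4),'rect',np.round(rr[0],4),np.round(rr[1],3),round(rr[2],1), 'z',np.median(P[m&P_ok][:,2]).round(4))
        z=P[:,2]
        if k=='g':
            fit((z>.05)&(z<.063),'block'); fit((z>.066)&(z<.072),'collar'); zt=np.nanpercentile(z,99.5); fit(z>zt-.004,'cap')
            fit((z>.085)&(z<.13),'handle')
        else:
            hsv=cv2.cvtColor(F.reshape(1,-1,3),cv2.COLOR_RGB2HSV)[0]
            br=(hsv[:,0]<25)&(hsv[:,1]>120)
            zt=np.nanmedian(z[br]); fit(br&(abs(z-zt)<.005),'brass'); 
I=[]
for n,(a,b,c,d) in (("side",(160,135,320,390)),):
    im=dict(np.load(f"{n}0.npz"))["frame"][b:d,a:c,::-1]; cv2.imwrite("pics/crop0.png",cv2.resize(im,None,fx=2.35,fy=2.35))
```

```text
top g [(np.float64(-0.005), 1214), (np.float64(0.0), 1445), (np.float64(0.005), 23), (np.float64(0.01), 31), (np.float64(0.015), 20), (np.float64(0.02), 25), (np.float64(0.025), 27), (np.float64(0.03), 22), (np.float64(0.035), 28), (np.float64(0.04), 22), (np.float64(0.045), 26), (np.float64(0.05), 26), (np.float64(0.055), 750), (np.float64(0.06), 859), (np.float64(0.065), 260), (np.float64(0.07), 38), (np.float64(0.075), 48), (np.float64(0.08), 23), (np.float64(0.085), 13), (np.float64(0.09), 13), (np.float64(0.095), 9), (np.float64(0.1), 13), (np.float64(0.105), 9), (np.float64(0.11), 12), (np.float64(0.12), 9), (np.float64(0.125), 46), (np.float64(0.13), 71), (np.float64(0.135), 37), (np.float64(0.14), 103)]
  block 1565 circ 0.5135 0.2175 0.0624 rect [0.5143 0.2177] [0.09  0.092] 86.6 z 0.06
  collar 266 circ 0.5148 0.2172 0.028 rect [0.5139 0.2152] [0.049 0.055] 64.6 z 0.0684
  cap 129 circ 0.5147 0.218 0.0112 rect [0.5151 0.2184] [0.021 0.021] 0.5 z 0.1413
  handle 130 circ 0.5147 0.217 0.0157 rect [0.5141 0.2166] [0.029 0.03 ] 82.1 z 0.1134
top h [(np.float64(-0.005), 1022), (
[... 1417 characters left out ...]
702
  cap 121 circ 0.5156 0.2191 0.0122 rect [0.5157 0.2208] [0.02  0.022] 61.6 z 0.1435
  handle 310 circ 0.5154 0.2209 0.0155 rect [0.5118 0.2255] [0.03  0.018] 38.2 z 0.1074
side h [(np.float64(-0.005), 12), (np.float64(0.0), 1925), (np.float64(0.005), 448), (np.float64(0.01), 389), (np.float64(0.015), 568), (np.float64(0.02), 296), (np.float64(0.025), 60), (np.float64(0.03), 65), (np.float64(0.035), 55), (np.float64(0.04), 63), (np.float64(0.045), 79), (np.float64(0.05), 76), (np.float64(0.055), 96), (np.float64(0.06), 186), (np.float64(0.065), 247), (np.float64(0.07), 129), (np.float64(0.075), 91)]
  brass 220 circ 0.5469 -0.2109 0.0304 rect [ 0.5466 -0.2111] [0.056 0.06 ] 19.6 z 0.0731
```

View pics/crop0.png

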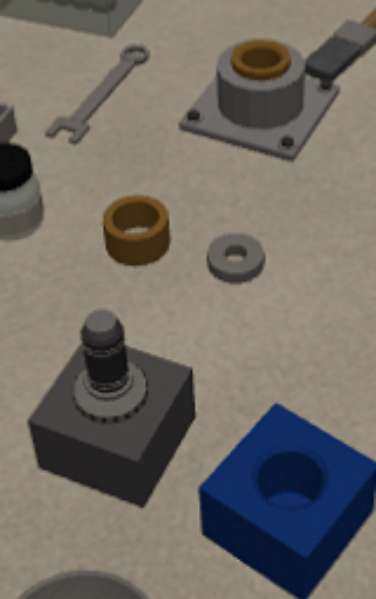

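Crop: the gauge is in the grey stand, lower left, with the hub and its brass bushing at upper right. The blue block and the loose ring are decoys. Gauge axis ≈ (0.515, 0.219), with the cap at z 0.141 as expected. Bore ≈ (0.546, -0.213), face at z 0.0725. Now going above the gauge.

arm_command --moves "2.9 -2.6 0 0 0 0 0;2.9 -2.6 0 0 0 0 0;2.9 -2.6 0 0 0 0 0;2.9 -2.6 0 0 0 0 0;2.9 -2.6 0 0 0 0 0" --force 60

```text
time_s: 0.52
tool_pos: [0.2765, 0.4268, 0.2469]
eef_rot: [-0.002, 0.111, 0.994, -0.001]
ft_force: [0.8, 0.2, 0.0]
finger_gap: 0.0856
```

arm_command --moves "2.9 -2.6 0 0 0 0 0;2.9 -2.6 0 0 0 0 0;2.9 -2.6 0 0 0 0 0;2.9 -2.6 0 0 0 0 0;2.9 -2.6 0 0 0 0 0"

```text
time_s: 0.93
tool_pos: [0.4255, 0.2887, 0.2456]
eef_rot: [-0.003, 0.11, 0.994, -0.002]
ft_force: [0.6, 0.3, 0.2]
finger_gap: 0.0855
```

arm_command --moves "2.9 -2.3 0 0 0 0 0;2.9 -2.3 0 0 0 0 0;2.2 -1.7 0 0 0 0 0;0 0 0 0 0 0 0;0 0 0 0 0 0 0"

```text
time_s: 1.35
tool_pos: [0.5131, 0.2146, 0.2436]
eef_rot: [-0.004, 0.115, 0.993, -0.003]
ft_force: [-0.5, 0.2, 0.6]
finger_gap: 0.0851
```

arm_command --moves "0.2 0.4 -2 0.3 -0.5 0 0;0 0 -3 0 0 0 0;0 0 -3 0 0 0 0;0 0 -2 0 0 0 0;0 0 0 0 0 0 0"

```text
time_s: 1.77
tool_pos: [0.5127, 0.2213, 0.1416]
eef_rot: [0.002, 0.115, 0.993, 0.001]
ft_force: [0.3, 0.2, -1.3]
finger_gap: 0.0853
```

arm_command --moves "0.2 -0.3 -1.5 0 -0.2 0 0;0.1 0 -1 0 0 0 0;0 0 -0.7 0 0 0 0;0 0 0 0 0 0 0;0 0 0 0 0 0 0"

```text
time_s: 2.18
tool_pos: [0.5136, 0.2219, 0.1105]
eef_rot: [0.003, 0.112, 0.994, 0.002]
ft_force: [-0.0, -0.1, -0.3]
finger_gap: 0.0854
```

Run:
```python
from h import *
s=arm.observe(); print(s['tool_pos'],s['eef_rot'],s['ft_force'])
a=look("side")["frame"][240:360,140:290,::-1]; b=look("top")["frame"][120:240,100:250,::-1]
cv2.imwrite("pics/g1.png",cv2.resize(np.hstack([a,b]),None,fx=2.6,fy=2.6))
```

```text
[0.51359412 0.2218955  0.11053121] [0.00297978 0.1122106  0.99367873 0.00157319] [-0.02278531 -0.0847454  -0.33384508]
```

View pics/g1.png

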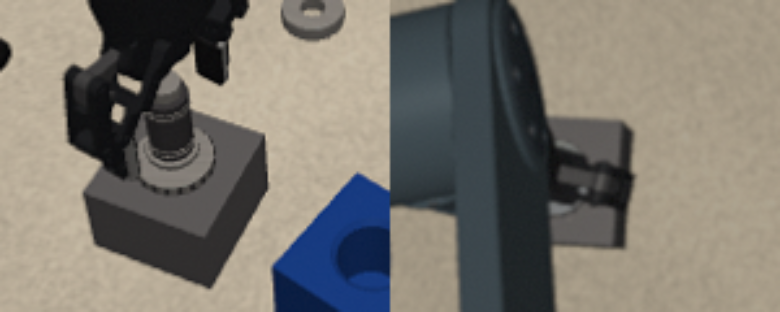

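arm_command --moves "0.1 -0.4 -0.4 -0.1 0.3 0 0;0 0 0 0 0 0 0"

```text
time_s: 2.45
tool_pos: [0.5159, 0.2179, 0.1083]
eef_rot: [0.002, 0.112, 0.994, 0.001]
ft_force: [0.0, -0.0, -0.8]
finger_gap: 0.0852
```

arm_command --moves "0 0 0 0 0.2 0 0.4;0 0 0 0 0 0 1;0 0 0 0 0 0 1;0 0 0 0 0 0 1;0 0 0 0 0 0 1"

```text
time_s: 2.87
tool_pos: [0.5174, 0.2179, 0.1099]
eef_rot: [0.001, 0.113, 0.994, 0.001]
ft_force: [-0.5, 0.0, -0.8]
finger_gap: 0.0288
```

arm_command --moves "0 0 0 0 0 0 1;0 0 0 0 0 0 1;0 0 0 0 0 0 1"

```text
time_s: 3.12
tool_pos: [0.5173, 0.2179, 0.1099]
eef_rot: [0.001, 0.113, 0.994, 0.001]
ft_force: [0.7, 0.3, 1.2]
finger_gap: 0.029
```

arm_command --moves "0 0 2 0 0 0 1;0 0 3.5 0 0 0 1;0 0 3.5 0 0 0 1;0 0 3.5 0 0 0 1;0 0 0 0 0 0 1"

```text
time_s: 3.53
tool_pos: [0.5119, 0.2168, 0.2325]
eef_rot: [-0.005, 0.113, 0.994, -0.001]
ft_force: [2.5, 0.1, -2.5]
finger_gap: 0.0288
```

arm_command --moves "0.3 -2.5 0 0 -0.5 0 1;0.3 -3.7 0 0 0 0 1;0.3 -3.7 0 0 0 0 1;0.3 -3.7 0 0 0 0 1;0.3 -3.7 0 0 0 0 1"

```text
time_s: 3.95
tool_pos: [0.5239, 0.0457, 0.2306]
eef_rot: [-0.001, 0.106, 0.994, 0.002]
ft_force: [1.2, 0.1, -4.7]
finger_gap: 0.0286
```

arm_command --moves "0.3 -3.7 0 0 0 0 1;0.3 -3.7 0 0 0 0 1;0.3 -3.7 0 0 0 0 1;0.3 -3.7 0 0 0 0 1;0.3 -3.7 0 0 0 0 1"

```text
time_s: 4.37
tool_pos: [0.5337, -0.1468, 0.2235]
eef_rot: [-0.006, 0.106, 0.994, 0.003]
ft_force: [1.1, 0.5, -3.7]
finger_gap: 0.0286
```

arm_command --moves "0.5 -2.8 0 -0.2 -0.3 0 1;0.5 -2.5 0 -0.2 -0.3 0 1;0.3 -1.2 0 0 0 0 1;0 0 0 0 0 0 1;0 0 0 0 0 0 1"

```text
time_s: 4.78
tool_pos: [0.5425, -0.2221, 0.2156]
eef_rot: [-0.006, 0.111, 0.994, 0.001]
ft_force: [1.3, 0.4, -3.9]
finger_gap: 0.0287
```

```bash
cat > st.py <<'E'
from h import *
def st():
    s=arm.observe(); w,x,y,z=s['eef_rot']; a=2*(x*z+w*y); b=2*(y*z-w*x)
    print('t',round(float(s['time_s']),2),'tcp',np.round(s['tool_pos'],4),'F',np.round(s['ft_force'],1),'gap',round(float(s['finger_gap']),4),'turn to upright deg',np.degrees([-b,a]).round(2),'j',np.round(s['joints'],2))
E
python3 - <<'E'
from st import *
st()
a=look("side"); b=look("top"); np.savez("s1.npz",**a)
cv2.imwrite("pics/h1.png",cv2.resize(np.hstack([a["frame"][60:220,200:350,::-1],b["frame"][90:250,310:460,::-1]]),None,fx=2.6,fy=2.6))
E
```

```text
t 4.78 tcp [ 0.5425 -0.2221  0.2156] F [ 1.3  0.4 -3.9] gap 0.0287 turn to upright deg [-0.19 -0.63] j [-0.59  0.25  1.6  -0.    1.3  -1.94]
```

View pics/h1.png

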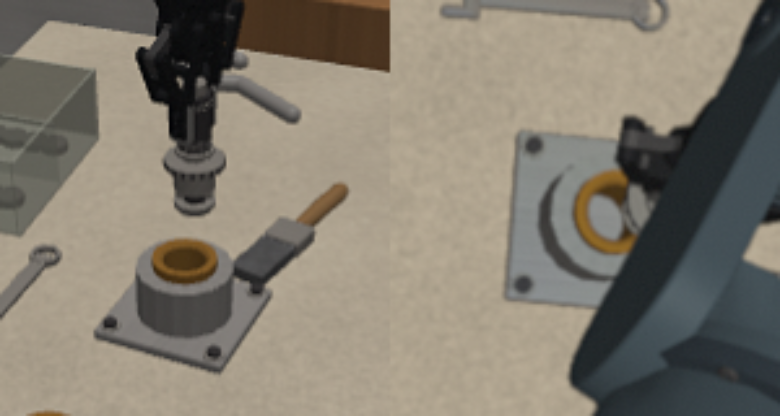

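Held upright, the gauge hangs above the bushing (left panel: nose (195,207), bushing mouth (184,255)). I'll correct the position, lower it and look closely.

arm_command --moves "0.5 0.9 -1.2 -0.2 -0.6 0 1;0 0 -1.2 0 0 0 1;0 0 0 0 0 0 1;0 0 0 0 0 0 1"

```text
time_s: 5.22
tool_pos: [0.5476, -0.2068, 0.1907]
eef_rot: [-0.001, 0.107, 0.994, 0.0]
ft_force: [-0.2, 0.3, -3.1]
finger_gap: 0.0283
```

```bash
cat > rel.py <<'E'
from st import *
def seg(zlo,zhi,P,F,ctr,rad):
    m=np.isfinite(P[:,2])&(P[:,2]>zlo)&(P[:,2]<zhi)&(np.hypot(*(P[:,:2]-ctr).T)<rad); return P[m],F[m]
st()
im=look("side"); W=cloud(im); P=W.reshape(-1,3); F=im["frame"].reshape(-1,3)
h=cv2.cvtColor(im["frame"],cv2.COLOR_RGB2HSV).reshape(-1,3); t=arm.observe()["tool_pos"]
br=(h[:,0]<25)&(h[:,1]>120)&(abs(P[:,2]-.073)<.006)&(np.hypot(P[:,0]-.546,P[:,1]+.212)<.036)
print('brass',np.round(cv2.minEnclosingCircle(P[br][:,:2].astype(np.float32)),4) if 0 else cv2.minEnclosingCircle(P[br][:,:2].astype(np.float32)))
from scipy.optimize import least_squares
cam=np.linalg.inv(im["view"])[:3,3]
for name,zo,r in (("guide",(-.085,-.07),.019),("guide2",(-.065,-.054),.019),("collar",(-.0485,-.046),.027)):
    Q,_=seg(t[2]-.004+zo[0],t[2]-.004+zo[1],P,F,t[:2],.04)
    f=least_squares(lambda c:np.hypot(Q[:,0]-c[0],Q[:,1]-c[1])-r,t[:2]+[0,-.0],loss='soft_l1',f_scale=.001)
    print(name,len(Q),f.x.round(4),'rms',np.sqrt(np.mean(f.fun**2)).round(4),'tcp-c',(t[:2]-f.x).round(4))
E
python3 rel.py
```

```text
t 5.22 tcp [ 0.5476 -0.2068  0.1907] F [-0.2  0.3 -3.1] gap 0.0283 turn to upright deg [-0.05 -0.07] j [-0.56  0.26  1.63  0.    1.25 -1.92]
brass ((0.5468178987503052, -0.21055260300636292), 0.03047879785299301)
guide 97 [ 0.5479 -0.2098] rms 0.0034 tcp-c [-0.0005  0.003 ]
guide2 62 [ 0.5469 -0.2069] rms 0.0016 tcp-c [0.0005 0.0001]
collar 7 [ 0.548  -0.2141] rms 0.0015 tcp-c [-0.0006  0.0074]
```

arm_command --moves "0 -0.5 -0.8 0 0 0 1;0 0 -0.8 0 0 0 1;0 0 0 0 0 0 1;0 0 0 0 0 0 1"

```text
time_s: 5.6
tool_pos: [0.5478, -0.2125, 0.1743]
eef_rot: [-0.0, 0.106, 0.994, -0.0]
ft_force: [1.3, 0.5, -3.8]
finger_gap: 0.0284
```

Run:
```python
from st import *
st()
a=look("side"); f=a["frame"][100:200,215:325,::-1]
cv2.imwrite("pics/h2.png",cv2.resize(f,None,fx=5,fy=5,interpolation=cv2.INTER_CUBIC))
t=arm.observe()["tool_pos"]
for z in (.002,): print(proj(a,[[t[0]-.002,t[1],t[2]-.094],[.5468,-.2106,.0728]])-[215,100])
```

```text
t 5.6 tcp [ 0.5478 -0.2125  0.1743] F [ 1.3  0.5 -3.8] gap 0.0284 turn to upright deg [ 0.01 -0.02] j [-0.57  0.29  1.64 -0.    1.21 -1.93]
[[56.0838388  56.68821135]
 [55.38329378 59.54291094]]
```

View pics/h2.png

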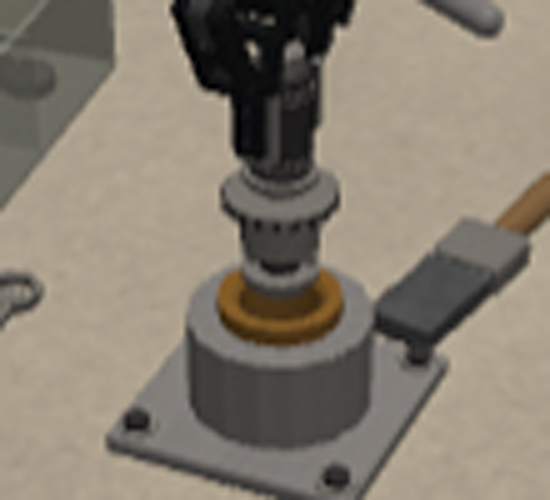

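The crop shows the nose at (281,283), centred on the bushing at (280,298), which matches the projections. Inserting gently.

arm_command --moves "0 0 -0.4 0 0 0 1;0 0 -0.4 0 0 0 1;0 0 -0.3 0 0 0 1;0 0 -0.3 0 0 0 1"

```text
time_s: 5.98
tool_pos: [0.5483, -0.2133, 0.1603]
eef_rot: [0.001, 0.107, 0.994, -0.001]
ft_force: [-0.7, -0.1, -4.4]
finger_gap: 0.0285
```

arm_command --moves "0 0.05 -0.5 0 -0.1 0 1;0 0 -0.5 0 0 0 1;0 0 0 0 0 0 1"

```text
time_s: 6.23
tool_pos: [0.5481, -0.213, 0.1486]
eef_rot: [0.002, 0.107, 0.994, -0.001]
ft_force: [0.1, -1.0, -3.7]
finger_gap: 0.0286
```

```bash
python3 -c "
from st import *
st()"
```

```text
t 6.23 tcp [ 0.5481 -0.213   0.1486] F [ 0.1 -1.  -3.7] gap 0.0286 turn to upright deg [0.09 0.16] j [-0.57  0.32  1.66  0.    1.16 -1.93]
```

arm_command --moves "0 0 -0.5 0.1 0.2 0 1;0 0 -0.5 0 0 0 1;0 0 -0.5 0 0 0 1;0 0 -0.3 0 0 0 1;0 0 0 0 0 0 1"

```text
time_s: 6.65
tool_pos: [0.5482, -0.2131, 0.1285]
eef_rot: [-0.0, 0.107, 0.994, -0.0]
ft_force: [0.2, -1.2, -3.3]
finger_gap: 0.0287
```

arm_command --moves "0 0 -0.3 0 0 0 1;0 0 -0.3 0 0 0 1;0 0 -0.2 0 0 0 1;0 0 -0.2 0 0 0 1"

```text
time_s: 6.98
tool_pos: [0.5487, -0.2132, 0.1197]
eef_rot: [-0.0, 0.107, 0.994, -0.0]
ft_force: [-3.5, 2.5, 6.5]
finger_gap: 0.0288
```

arm_command --moves "0 0 -0.2 0 0 0 1;0 0 -0.2 0 0 0 1"

```text
time_s: 7.15
tool_pos: [0.5487, -0.2132, 0.1178]
eef_rot: [-0.0, 0.107, 0.994, -0.0]
ft_force: [-4.4, 2.1, 4.9]
finger_gap: 0.0287
```

arm_command --moves "0 0 -0.15 0 0 0 1;0 0 0 0 0 0 1"

```text
time_s: 7.32
tool_pos: [0.5487, -0.2131, 0.1175]
eef_rot: [-0.0, 0.106, 0.994, -0.0]
ft_force: [0.7, -0.3, -5.2]
finger_gap: 0.0287
```

arm_command --moves "0 0 -0.25 0 0 0 1;0 0 -0.25 0 0 0 1"

```text
time_s: 7.48
tool_pos: [0.5491, -0.2133, 0.1157]
eef_rot: [-0.0, 0.106, 0.994, -0.001]
ft_force: [-12.7, 6.2, 30.5]
finger_gap: 0.0289
```

arm_command --moves "0 0 -0.3 0 0 0 1;0 0 -0.3 0 0 0 1"

```text
time_s: 7.65
tool_pos: [0.5491, -0.2132, 0.1157]
eef_rot: [-0.001, 0.106, 0.994, -0.001]
ft_force: [-11.8, 6.4, 22.9]
finger_gap: 0.0286
```

Firm stop at about 6 mm of collar travel, so it's home. Releasing and rising.

arm_command --moves "0 0 0 0 0 0 1;0 0 0 0 0 0 0.3;0 0 0 0 0 0 0;0 0 0 0 0 0 0;0 0 0 0 0 0 0"

```text
time_s: 8.07
tool_pos: [0.5508, -0.214, 0.1177]
eef_rot: [0.002, 0.106, 0.994, -0.002]
ft_force: [0.1, 0.4, -0.2]
finger_gap: 0.0755
```

arm_command --moves "0 0 1 0 0 0 0;0 0 2 0 0 0 0;0 0 3 0 0 0 0;0 0 3 0 0 0 0;0 0 0 0 0 0 1"

```text
time_s: 8.48
tool_pos: [0.5492, -0.2131, 0.2101]
eef_rot: [-0.001, 0.106, 0.994, -0.001]
ft_force: [1.4, -0.2, 0.5]
finger_gap: 0.0752
```

arm_command --moves "0 0 0 0 0 0 1;0 0 0 0 0 0 1;0 0 0 0 0 0 1;0 0 0 0 0 0 1"

```text
time_s: 8.82
tool_pos: [0.5499, -0.2135, 0.212]
eef_rot: [0.001, 0.106, 0.994, -0.001]
ft_force: [0.1, -0.2, 0.5]
finger_gap: 0.0257
```

Run:
```python
from st import *
st()
a=look("side"); W=cloud(a); P=W.reshape(-1,3)
z=P[:,2]; near=np.hypot(P[:,0]-.5468,P[:,1]+.2106)<.035
print(np.histogram(z[near&(z<.17)],bins=np.arange(.06,.17,.004)))
c=near&(z>.14)&(z<.154); print('cap',c.sum(),np.median(P[c],0),cv2.minEnclosingCircle(P[c][:,:2].astype(np.float32)) if c.any() else 0)
f=a["frame"][70:190,215:325,::-1]
cv2.imwrite("pics/h3.png",cv2.resize(f,None,fx=5,fy=5,interpolation=cv2.INTER_CUBIC))
```

```text
t 8.82 tcp [ 0.5499 -0.2135  0.212 ] F [ 0.1 -0.2  0.5] gap 0.0257 turn to upright deg [0.16 0.09] j [-0.57  0.25  1.61 -0.    1.28 -1.93]
(array([ 16,  88,  31,  60,  42, 101,  51,  27,  17,  20,  16,  18,  20,
        17,  21,  19,  17,  21,  16,  25,  33,  17,  30,   0,   0,   0,
         0]), array([0.06 , 0.064, 0.068, 0.072, 0.076, 0.08 , 0.084, 0.088, 0.092,
       0.096, 0.1  , 0.104, 0.108, 0.112, 0.116, 0.12 , 0.124, 0.128,
       0.132, 0.136, 0.14 , 0.144, 0.148, 0.152, 0.156, 0.16 , 0.164,
       0.168]))
cap 80 [ 0.54632909 -0.20744066  0.14566151] ((0.54684978723526, -0.20815543830394745), 0.01455980446189642)
```

View pics/h3.png

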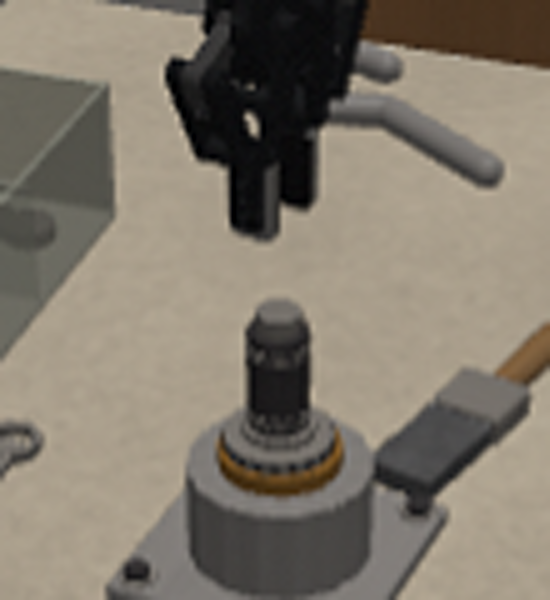

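The picture shows the gauge upright in the hub, its collar seated on the brass at (280,455) and its cap at (280,312). The cap height of about 0.149 matches a tripped collar (0.148). Now pushing the cap with shut fingers.

arm_command --moves "-0.3 0.1 -1 0.2 0.1 0 1;0 0 -1.2 0 0 0 1;0 0 -0.8 0 0 0 1;0 0 0 0 0 0 1;0 0 0 0 0 0 1"

```text
time_s: 9.28
tool_pos: [0.5441, -0.2109, 0.174]
eef_rot: [-0.004, 0.106, 0.994, 0.002]
ft_force: [-0.7, -0.3, 0.6]
finger_gap: 0.0001
```

```bash
python3 -c "
from st import *
st()"
```

```text
t 9.28 tcp [ 0.5441 -0.2109  0.174 ] F [-0.7 -0.3  0.6] gap 0.0001 turn to upright deg [-0.32 -0.43] j [-0.57  0.28  1.65  0.    1.22 -1.93]
```

arm_command --moves "0.25 -0.15 0 -0.3 -0.4 0 1;0 0 0 0 0 0 1;0 0 -0.2 0 0 0 1;0 0 -0.2 0 0 0 1"

```text
time_s: 9.62
tool_pos: [0.547, -0.2126, 0.1695]
eef_rot: [-0.0, 0.106, 0.994, 0.0]
ft_force: [-0.5, 0.4, -0.3]
finger_gap: -0.0004
```

arm_command --moves "0 0 -0.2 0 0 0 1"

```text
time_s: 9.7
tool_pos: [0.5473, -0.2127, 0.1678]
eef_rot: [0.0, 0.106, 0.994, -0.0]
ft_force: [0.4, 0.2, -0.0]
finger_gap: -0.0
```

arm_command --moves "0 0 -0.15 0 0 0 1"

```text
time_s: 9.78
tool_pos: [0.5474, -0.2128, 0.1663]
eef_rot: [0.001, 0.106, 0.994, -0.0]
ft_force: [0.1, -0.5, 0.2]
finger_gap: -0.0001
```

arm_command --moves "0 0 -0.15 0 0 0 1"

```text
time_s: 9.87
tool_pos: [0.5476, -0.213, 0.1654]
eef_rot: [0.001, 0.106, 0.994, -0.0]
ft_force: [-2.1, 1.6, 8.1]
finger_gap: -0.0001
```

arm_command --moves "0 0 -0.15 0 0 0 1"

```text
time_s: 9.95
tool_pos: [0.5477, -0.213, 0.1647]
eef_rot: [0.001, 0.106, 0.994, -0.001]
ft_force: [-2.2, 1.4, 7.7]
finger_gap: 0.0002
```

arm_command --moves "0 0 -0.15 0 0 0 1"

```text
time_s: 10.03
tool_pos: [0.5478, -0.213, 0.1641]
eef_rot: [0.001, 0.106, 0.994, -0.001]
ft_force: [-3.8, 2.0, 7.0]
finger_gap: 0.0001
```

arm_command --moves "0 0 -0.15 0 0 0 1"

```text
time_s: 10.12
tool_pos: [0.5478, -0.213, 0.1635]
eef_rot: [0.001, 0.106, 0.994, -0.001]
ft_force: [-3.0, 1.1, 5.9]
finger_gap: 0.0001
```

arm_command --moves "0 0 -0.15 0 0 0 1"

```text
time_s: 10.2
tool_pos: [0.5478, -0.213, 0.163]
eef_rot: [0.001, 0.106, 0.994, -0.001]
ft_force: [-4.3, 1.3, 7.7]
finger_gap: 0.0001
```

arm_command --moves "0 0 -0.18 0 0 0 1"

```text
time_s: 10.28
tool_pos: [0.5479, -0.213, 0.1625]
eef_rot: [0.001, 0.105, 0.994, -0.001]
ft_force: [-3.7, 1.6, 12.0]
finger_gap: 0.0002
```

arm_command --moves "0 0 -0.18 0 0 0 1"

```text
time_s: 10.37
tool_pos: [0.548, -0.2132, 0.1624]
eef_rot: [0.001, 0.105, 0.994, -0.001]
ft_force: [-5.4, 2.5, 12.2]
finger_gap: -0.0
```

arm_command --moves "0 0 -0.2 0 0 0 1"

```text
time_s: 10.45
tool_pos: [0.5482, -0.2132, 0.1624]
eef_rot: [0.002, 0.105, 0.994, -0.001]
ft_force: [-5.3, 2.4, 14.1]
finger_gap: -0.0001
```

arm_command --moves "-0.05 0 -0.24 0.1 0.1 0 1"

```text
time_s: 10.53
tool_pos: [0.548, -0.2132, 0.1622]
eef_rot: [0.001, 0.105, 0.994, -0.001]
ft_force: [-5.6, 3.3, 15.6]
finger_gap: 0.0001
```

arm_command --moves "-0.05 0 -0.25 0 0 0 1"

```text
time_s: 10.62
tool_pos: [0.5481, -0.2134, 0.1622]
eef_rot: [0.002, 0.105, 0.994, -0.001]
ft_force: [-5.8, 4.2, 16.3]
finger_gap: -0.0001
```

arm_command --moves "-0.05 0 -0.29 0 0 0 1"

```text
time_s: 10.7
tool_pos: [0.5481, -0.2134, 0.162]
eef_rot: [0.002, 0.105, 0.994, -0.001]
ft_force: [-5.4, 4.8, 17.8]
finger_gap: -0.0001
```

arm_command --moves "0 0 1 0 0 0 1;0 0 2 0 0 0 1;0 0 2 0 0 0 0;0 0 0 0 0 0 0;0 0 0 0 0 0 0"

```text
time_s: 11.12
tool_pos: [0.5482, -0.2131, 0.2156]
eef_rot: [0.003, 0.105, 0.995, -0.002]
ft_force: [-1.3, 0.2, 0.0]
finger_gap: 0.0354
```

arm_command --moves "0 0 0 0 0 0 0;0 0 0 0 0 0 0"

```text
time_s: 11.28
tool_pos: [0.5482, -0.2132, 0.2153]
eef_rot: [0.003, 0.105, 0.994, -0.002]
ft_force: [-0.9, 0.1, -0.8]
finger_gap: 0.0603
```

Run:
```python
from st import *
st()
a=look("side"); P=cloud(a).reshape(-1,3)
z=P[:,2]; near=np.hypot(P[:,0]-.5468,P[:,1]+.2106)<.035
c=near&(z>.139)&(z<.155); print('cap',c.sum(),np.percentile(z[c],[50,90,97,100]).round(4))
```

```text
t 11.28 tcp [ 0.5482 -0.2132  0.2153] F [-0.9  0.1 -0.8] gap 0.0603 turn to upright deg [0.26 0.37] j [-0.57  0.24  1.61 -0.    1.28 -1.93]
cap 68 [0.1429 0.1464 0.147  0.1474]
```

The cap was pushed to 17.8 N and stayed down by about 4 mm. Regrasping.

arm_command --moves "0 0 -1.5 0.2 0.3 0 0;0 0 -2.5 0 0 0 0;0 0 -2.5 0 0 0 0;0 0 -1.5 0 0 0 0;0 0 0 0 0 0 0"

```text
time_s: 11.75
tool_pos: [0.5461, -0.212, 0.1261]
eef_rot: [-0.002, 0.105, 0.994, 0.001]
ft_force: [-0.1, 0.4, 0.4]
finger_gap: 0.0855
```

```bash
python3 -c "
from st import *
st()"
```

```text
t 11.75 tcp [ 0.5461 -0.212   0.1261] F [-0.1  0.4  0.4] gap 0.0855 turn to upright deg [-0.09 -0.17] j [-0.57  0.34  1.67 -0.    1.13 -1.93]
```

arm_command --moves "0.2 -0.1 -0.6 -0.1 -0.2 0 0;0 0 -0.4 0 0 0 0;0 0 0 0 0 0 0"

```text
time_s: 12.0
tool_pos: [0.5467, -0.2122, 0.1122]
eef_rot: [-0.002, 0.105, 0.994, 0.001]
ft_force: [0.5, 0.2, 0.3]
finger_gap: 0.0856
```

arm_command --moves "0 0 0 0 0 0 0.4;0 0 0 0 0 0 1;0 0 0 0 0 0 1;0 0 0 0 0 0 1;0 0 0 0 0 0 1"

```text
time_s: 12.42
tool_pos: [0.5486, -0.2132, 0.1153]
eef_rot: [0.0, 0.105, 0.994, 0.0]
ft_force: [0.9, -0.5, -4.3]
finger_gap: 0.029
```

arm_command --moves "0 0 0 0 0 0 1;0 0 0 0 0 0 1;0 0 0 0 0 0 1"

```text
time_s: 12.67
tool_pos: [0.5483, -0.2132, 0.1153]
eef_rot: [0.0, 0.105, 0.994, -0.0]
ft_force: [0.7, -0.7, -2.4]
finger_gap: 0.0288
```

```bash
python3 -c "
from st import *
st()"
```

```text
t 12.67 tcp [ 0.5483 -0.2132  0.1153] F [ 0.7 -0.7 -2.4] gap 0.0288 turn to upright deg [0.   0.02] j [-0.57  0.36  1.68  0.    1.1  -1.93]
```

arm_command --moves "0 0 0.4 0 0 0 1;0 0 0.5 0 0 0 1;0 0 0.6 0 0 0 1;0 0 0.6 0 0 0 1"

```text
time_s: 13.0
tool_pos: [0.5475, -0.2126, 0.1345]
eef_rot: [-0.001, 0.105, 0.994, 0.001]
ft_force: [3.2, -1.5, -7.5]
finger_gap: 0.0284
```

```bash
python3 -c "
from st import *
st()"
```

```text
t 13.0 tcp [ 0.5475 -0.2126  0.1345] F [ 3.2 -1.5 -7.5] gap 0.0284 turn to upright deg [-0.1  -0.09] j [-0.57  0.34  1.67  0.    1.14 -1.93]
```

arm_command --moves "0.06 -0.05 0.6 -0.1 -0.1 0 1;0.03 -0.02 0.6 0 0 0 1;0.03 -0.02 0.6 0 0 0 1;0.03 -0.02 0.6 0 0 0 1"

```text
time_s: 13.33
tool_pos: [0.5484, -0.2131, 0.1618]
eef_rot: [-0.001, 0.105, 0.994, 0.0]
ft_force: [-0.8, 0.4, -4.9]
finger_gap: 0.0288
```

arm_command --moves "0.05 -0.02 0.6 0 -0.1 0 1;0.03 -0.02 0.6 0 0 0 1;0.03 -0.02 0.6 0 0 0 1;0.03 -0.02 0.6 0 0 0 1"

```text
time_s: 13.67
tool_pos: [0.5499, -0.214, 0.1897]
eef_rot: [0.001, 0.105, 0.994, 0.0]
ft_force: [-0.6, -0.3, -3.7]
finger_gap: 0.0287
```

```bash
python3 -c "
from st import *
st()"
```

```text
t 13.67 tcp [ 0.5499 -0.214   0.1897] F [-0.6 -0.3 -3.7] gap 0.0287 turn to upright deg [-0.02  0.06] j [-0.57  0.27  1.62  0.    1.24 -1.93]
```

Out. Raising and returning to the stand.

arm_command --moves "0 0 1.5 0 0 0 1;0 0 2 0 0 0 1;-0.25 2.5 0.5 0 0 0 1;-0.25 3.6 0 0 0 0 1;-0.25 3.6 0 0 0 0 1"

```text
time_s: 14.08
tool_pos: [0.5431, -0.1224, 0.2355]
eef_rot: [0.003, 0.11, 0.994, -0.002]
ft_force: [-0.2, 0.1, -3.6]
finger_gap: 0.0285
```

arm_command --moves "-0.3 3.6 0 0 0 0 1;-0.3 3.6 0 0 0 0 1;-0.3 3.6 0 0 0 0 1;-0.3 3.6 0 0 0 0 1;-0.3 3.6 0 0 0 0 1"

```text
time_s: 14.5
tool_pos: [0.5266, 0.0641, 0.2392]
eef_rot: [0.005, 0.112, 0.994, -0.002]
ft_force: [1.7, 0.8, -3.3]
finger_gap: 0.0285
```

```bash
python3 -c "
from st import *
st()"
```

```text
t 14.5 tcp [0.5266 0.0641 0.2392] F [ 1.7  0.8 -3.3] gap 0.0285 turn to upright deg [0.33 0.51] j [-0.1   0.09  1.74 -0.    1.31 -1.45]
```

arm_command --moves "-0.2 3.6 0 0.3 0.5 0 1;-0.2 3.6 -0.3 0 0 0 1;-0.2 3.6 -0.3 0 0 0 1;-0.2 2.5 -0.3 0 0 0 1;0 0.7 0 0 0 0 1"

```text
time_s: 14.92
tool_pos: [0.5157, 0.2163, 0.2333]
eef_rot: [0.001, 0.109, 0.994, 0.001]
ft_force: [-0.4, -0.4, -3.0]
finger_gap: 0.029
```

arm_command --moves "0 0 0 0 0 0 1;0 0 0 0 0 0 1"

```text
time_s: 15.08
tool_pos: [0.515, 0.2183, 0.2337]
eef_rot: [0.001, 0.107, 0.994, 0.001]
ft_force: [0.4, -0.1, -3.7]
finger_gap: 0.0285
```

```bash
python3 -c "
from st import *
st()"
```

```text
t 15.08 tcp [0.515  0.2183 0.2337] F [ 0.4 -0.1 -3.7] gap 0.0285 turn to upright deg [-0.11  0.15] j [ 0.19  0.16  1.67  0.    1.31 -1.17]
```

arm_command --moves "0.2 -0.05 -2 -0.1 0.1 0 1;0 0 -2 0 0 0 1;0 0 -1.3 0 0 0 1;0 0 0 0 0 0 1;0 0 0 0 0 0 1"

```text
time_s: 15.5
tool_pos: [0.5201, 0.211, 0.1821]
eef_rot: [0.003, 0.11, 0.994, -0.001]
ft_force: [0.0, 1.1, -3.8]
finger_gap: 0.0288
```

Run:
```python
from st import *
st()
a=look("side"); f=a["frame"][215:345,150:270,::-1]
cv2.imwrite("pics/s2.png",cv2.resize(f,None,fx=4.6,fy=4.6,interpolation=cv2.INTER_CUBIC))
```

```text
t 15.5 tcp [0.5201 0.211  0.1821] F [ 0.   1.1 -3.8] gap 0.0288 turn to upright deg [0.11 0.31] j [ 0.18  0.22  1.71 -0.    1.21 -1.17]
```

View pics/s2.png

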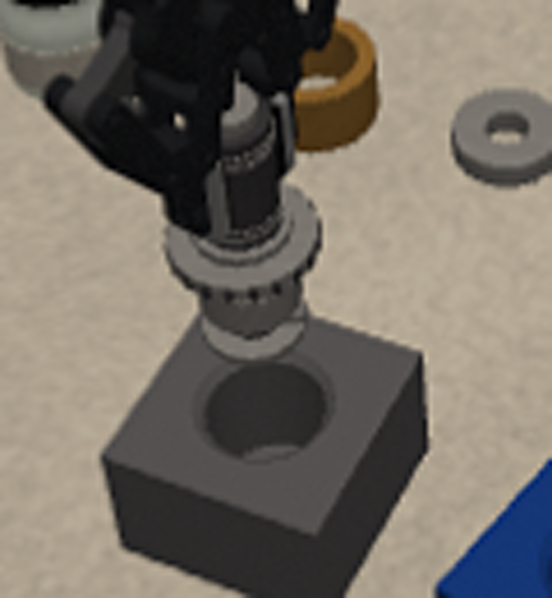

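The nose (253,335) is over the stand's hole (265,410), with the tripped collar high and the plungers nearly flush. Correcting +7 mm in y, then lowering.

arm_command --moves "-0.25 0.65 0 0.1 0.3 0 1;0 0 -0.3 0 0 0 1;0 0 0 0 0 0 1"

```text
time_s: 15.8
tool_pos: [0.5192, 0.2166, 0.1819]
eef_rot: [0.002, 0.112, 0.994, 0.0]
ft_force: [-0.5, -0.5, -3.6]
finger_gap: 0.0289
```

```bash
python3 -c "
from st import *
st()"
```

```text
t 15.8 tcp [0.5192 0.2166 0.1819] F [-0.5 -0.5 -3.6] gap 0.0289 turn to upright deg [-0.02  0.2 ] j [ 0.18  0.22  1.7  -0.    1.21 -1.16]
```

arm_command --moves "-0.2 0.1 -0.8 0 0.2 0 1;0 0 -1 0 0 0 1;0 0 -1 0 0 0 1;0 0 0 0 0 0 1"

```text
time_s: 16.13
tool_pos: [0.518, 0.2183, 0.1532]
eef_rot: [0.002, 0.111, 0.994, 0.001]
ft_force: [0.2, -0.1, -4.0]
finger_gap: 0.0287
```

```bash
python3 -c "
from st import *
st()"
```

```text
t 16.13 tcp [0.518  0.2183 0.1532] F [ 0.2 -0.1 -4. ] gap 0.0287 turn to upright deg [-0.06  0.21] j [ 0.19  0.26  1.73  0.    1.16 -1.16]
```

arm_command --moves "-0.05 0 -1 0 0.2 0 1;0 0 -1 0 0 0 1;0 0 -1 0 0 0 1;0 0 -0.8 0 0 0 1;0 0 0 0 0 0 1"

```text
time_s: 16.55
tool_pos: [0.5162, 0.2181, 0.1093]
eef_rot: [-0.002, 0.111, 0.994, 0.0]
ft_force: [-1.2, 0.2, -4.7]
finger_gap: 0.0285
```

```bash
python3 -c "
from st import *
st()"
```

```text
t 16.55 tcp [0.5162 0.2181 0.1093] F [-1.2  0.2 -4.7] gap 0.0285 turn to upright deg [-0.03 -0.18] j [ 0.19  0.32  1.75  0.    1.08 -1.16]
```

arm_command --moves "0.05 0 -0.2 0 -0.2 0 1;0 0 -0.2 0 0 0 1;0 0 -0.1 0 0 0 1"

```text
time_s: 16.8
tool_pos: [0.5166, 0.2181, 0.1032]
eef_rot: [-0.0, 0.111, 0.994, 0.0]
ft_force: [-2.0, -1.3, 6.6]
finger_gap: 0.0285
```

arm_command --moves "0 0 -0.12 0 0 0 1;0 0 -0.12 0 0 0 1"

```text
time_s: 16.97
tool_pos: [0.5167, 0.2181, 0.1032]
eef_rot: [-0.0, 0.111, 0.994, -0.0]
ft_force: [-4.6, -1.8, 5.8]
finger_gap: 0.0288
```

Seated at 0.103, as predicted. Releasing, retreating and checking.

arm_command --moves "0 0 0 0 0 0 1;0 0 0 0 0 0 0.3;0 0 0 0 0 0 0;0 0 0 0 0 0 0;0 0 0 0 0 0 0"

```text
time_s: 17.38
tool_pos: [0.5201, 0.2188, 0.1071]
eef_rot: [0.004, 0.111, 0.994, 0.001]
ft_force: [-0.3, -0.1, 0.1]
finger_gap: 0.0758
```

arm_command --moves "0 0 1 0 0 0 0;0 0 2 0 0 0 0;0 0 3 0 0 0 0;0 0 3.5 0 0 0 0;0 0 3.5 0 0 0 0"

```text
time_s: 17.8
tool_pos: [0.5143, 0.2174, 0.2353]
eef_rot: [-0.004, 0.111, 0.994, -0.001]
ft_force: [0.7, -0.8, 0.2]
finger_gap: 0.0854
```

arm_command --moves "-2.5 -2.5 0 0 0 0 0;-2.5 -2.5 0 0 0 0 0;-2.5 -2.5 0 0 0 0 0;-2.5 -2.5 0 0 0 0 0;0 0 0 0 0 0 0"

```text
time_s: 18.22
tool_pos: [0.4181, 0.1166, 0.2515]
eef_rot: [0.009, 0.109, 0.994, 0.002]
ft_force: [0.7, 0.5, -0.3]
finger_gap: 0.0856
```

arm_command --moves "-1.5 -3 0 0 0 0 0;-1.5 -3 0 0 0 0 0;0 0 0 0 0 0 0;0 0 0 0 0 0 0"

```text
time_s: 18.55
tool_pos: [0.3872, 0.0543, 0.2556]
eef_rot: [0.014, 0.109, 0.994, 0.002]
ft_force: [0.7, 0.4, 1.4]
finger_gap: 0.0853
```

Run:
```python
from st import *
st()
a=look("side"); b=look("top")
for n,im in(("side",a),("top",b)):
    P=cloud(im).reshape(-1,3); z=P[:,2]; near=np.hypot(P[:,0]-.515,P[:,1]-.2185)<.035
    for t,lo,hi in (("collar",.066,.072),("handle",.09,.115),("cap",.122,.15)):
        c=near&(z>lo)&(z<hi)
        if c.sum()>5: print(n,t,c.sum(),np.round(cv2.minEnclosingCircle(P[c][:,:2].astype(np.float32))[0],4),np.percentile(z[c],[50,95,100]).round(4))
cv2.imwrite("pics/end.png",cv2.resize(np.hstack([a["frame"][235:365,140:290,::-1],b["frame"][130:260,90:240,::-1]]),None,fx=2.6,fy=2.6))
```

```text
t 18.55 tcp [0.3872 0.0543 0.2556] F [0.7 0.4 1.4] gap 0.0853 turn to upright deg [-0.02  1.58] j [-0.17 -0.29  2.05  0.01  1.36 -1.52]
side collar 309 [0.5167 0.2194] [0.07   0.0717 0.072 ]
side handle 174 [0.5153 0.2216] [0.103  0.1143 0.115 ]
side cap 245 [0.5162 0.2197] [0.1298 0.1354 0.1367]
top collar 293 [0.5148 0.217 ] [0.0686 0.0711 0.0719]
top handle 48 [0.5134 0.214 ] [0.1008 0.1136 0.1146]
top cap 241 [0.5144 0.2169] [0.1297 0.1335 0.135 ]
```

View pics/end.png

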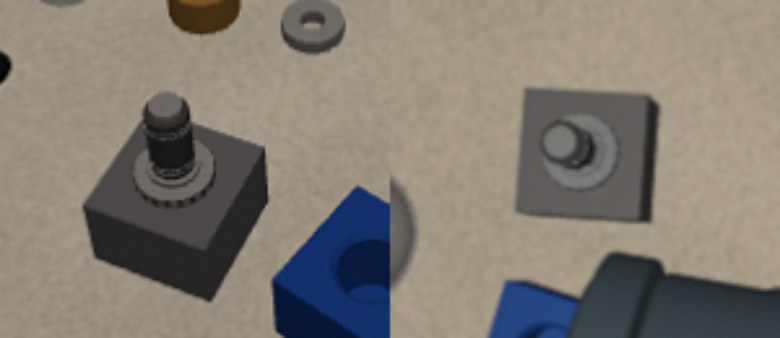

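The gauge is upright in the grey stand with its collar flat on the top. One more check on the cap height before handing in.

Run:
```python
from st import *
b=look("top")
for n,P in (("now",cloud(b)),("start",cloud(dict(np.load("top0.npz"))))):
    P=P.reshape(-1,3); c=(np.hypot(P[:,0]-.5145,P[:,1]-.2175)<.009)&(P[:,2]>.1); print(n,c.sum(),np.percentile(P[c][:,2],[10,50,90]).round(4))
arm.finish_job(); print('handed in')
```

```text
now 85 [0.129  0.1315 0.1331]
start 86 [0.1393 0.1413 0.1432]
the job is handed in; nothing more can be done
handed in
```

The gauge is back in its grey stand, tripped and with the cap still locked down. I handed the job in at about 18.6 s of the 67 s allowed.

1. **Tripping:** I pushed the gauge into the brass bushing until it stopped firmly. The highest reading was about 30 N at that stop, and the collar rose about 6 mm.
2. **Locking:** I let go and pushed the cap down with the shut fingers to 17.8 N.
3. **Return:** I regripped the gauge, drew it straight out and lowered it into the stand until the collar sat on the block.

**Last checks:**
- The gauge stands upright. Its collar is flat on the block and centred to about 1–2 mm.
- The cap top is at 0.1315 m, against 0.1413 m at the start. That 9.8 mm drop matches 6 mm of trip plus about 4 mm of lock.
- No check failed.

**Not directly checked:** I did not measure the plunger width. Only the cap height shows that the plungers are still locked at the bore's size, though they looked nearly flush with the guide on the way back.

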